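Rub down a clamped mosaic, then hold the spring jaw open

TASK

Take the rubbing block by its wooden grip and make one pressed pass (about 8 N, well under 25 N) over the whole length of the mosaic clamped in the jig, from the fixed-fence end to the spring-jaw end, keeping it pressed down all the way, then set the block back upright on its cork mat and let go of it. Then take the jaw's red tab and pull the jaw out until its yellow pointer is level with the orange mark, so that the mosaic is free to be lifted out, and finish while still holding it there: do not let go. Leave the mosaic lying in its place and do not disturb the other things on the table.

Things in the scene. Friction and masses are not known exactly. Their poses are not given: they have to be found in the camera images.
- jig: Grey clamping jig fixed to the table, base plate 160 (x) x 340 (y) x 12 mm. Origin on the table under the nest's centre; the plate runs from y -230 to +110 mm and x -80 to +80 mm. Aluminium fences, top at z 22 mm, stand along both x sides and at the +y end of the nest; the spring jaw closes the -y end. z up. Its yaw varies.
- slab: Loose rectangular mosaic 110 (x) x 160 (y) x 15 mm, about 0.6 kg, dark spiral on pale tiles, lying in the jig's nest with its axes along the jig's; origin at the centre of its underside, 12 mm above the table, so its flat upper face is at z 27 mm. +y end against the fixed fence, -y end against the spring jaw.
- jaw: Steel spring jaw, axes along the jig's: origin 12 mm above the table in the jaw face, which at the start touches the slab's -y end (80 mm from its centre). Slides only to jig -y, travel 65 mm; a spring pulls it back: about 4 N closed, plus 1.5 N per 10 mm, and it springs shut if let go. Jaw and slide reach up to z 24 mm, the tab to z 71 mm.
- pull_tab (a point): Grip point in the jaw's upright red tab, on its centre line 13 mm below its top and 58 mm above the table. Tab 14 mm thick along the pull (jig y), 36 mm wide along jig x, 50 mm tall; clear space for fingers on both y sides above z 27 mm. Lies 78 mm to jig -y of the jaw face.
- pointer (a point): Free end of the yellow pointer bar that sticks out from the tab's foot to jig +x (52 mm from the tab's centre line), 24 mm above the table. It moves with the jaw.
- mark: Orange marker bar 24 (x) x 5 (y) x 10 mm fixed on the white scale at the jig's +x edge, axes along the jig's, origin at the centre of its underside, 12 mm above the table. It stands 22 to 48 mm to jig -y of the pointer at the start; the jaw is at the mark when the pointer and this bar have the same jig y.
- block: Wooden rubbing block, 0.23 kg, 100 (x) x 50 (y) x 70 mm, standing on the cork mat. Origin under the unsqueezed sole's centre, z up. Grip bar 80 (x) x 28 (y) mm, 28 to 70 mm above the origin. The yellow cushion between grip and sole starts to give at about 3 N, then 1 mm per 1.2 N, at most 8 mm (12.6 N); the origin then sinks below the sole.
- sole: The block's dark abrasive sole 100 (x) x 50 (y) x 12 mm, origin at the centre of its underside, axes along the block's. Laid with its x along the slab's x it spans the slab's width; at the ends of a full pass its centre is 55 mm from the slab's centre.
- block_grip (a point): Point to grip on the block, in the middle of the grip bar, 52 mm above the block's origin and 18 mm below its top; fingers close along the block's y.
- mat: Cork rest mat 120 (x) x 90 (y) x 4 mm fixed on the table, origin at the centre of its underside.
- tray: Bystander: white open tray 110 x 110 x 35 mm of pale green tile chips, near the mat. Origin under its centre.
- jar_black: Bystander: clear jar of black chips, 90 mm across, 75 mm tall, with a paper label on a stick. Origin under its centre.
- jar_sand: Bystander: clear jar of sand-coloured chips, as above.
- jar_terracotta: Bystander: clear jar of red-brown chips, as above.
- cup: Bystander: empty clear cup, 72 mm across, 85 mm tall. Origin under its centre.
- nippers: Bystander: tile nippers with red handles, 190 mm long along x, 18 mm high, lying flat.
- case: Bystander: dark rounded case 160 (x) x 70 (y) x 45 mm. Origin under its centre.
Mind the look-alikes: they are no part of the job. There is more than one size of the slab; the one meant has the size given above.

How it is judged:
By the outcome, as a careful person would: the job done as asked, in the order asked, and still so for the second after the job is handed in, while the arm keeps its last pose, push and grip.
It also fails if it takes over 64 s, if anything falls off the work surface, if the arm or the gripper's body presses on something with over 40 N, if the wrist force passes 120 N, or if a joint passes its speed limit or range.

ROBOT

A 7-joint arm with a two-finger parallel gripper is mounted at the origin on the work surface. World frame = base frame: x ahead of the robot, y to its left, z up, the work surface at z = 0. Lengths are in m, angles in rad, forces in N, time in s.
With the tool pointing down it reaches from about 0.35 to 0.9 m from the base axis. Payload 7.2 kg.
Tool frame: the origin (TCP) lies at the very end of the fingers, on their centre line; the grasp point (between the pads) lies 19 mm behind it; z points along the fingers, y is the line along which they close (so a half turn about z gives the same grasp; the last joint's range is limited). The gripper opens to 85 mm and grips with 20 to 120 N. Pads are 22 mm wide; open, the fingers measure 114 mm over their backs; the gripper's body (76 mm by 85 mm) begins 54 mm behind the grasp point. The pads swing forward as they close: fully open they stand 13 mm farther back than shut.
Start: joints at [1.195, 0.411, -0.013, 1.596, 0.006, 1.134, -0.082], TCP at [0.189, -0.596, 0.192] pointing down, gripper open.
Joint ranges: [-2.95, 2.95], [-0.29, 1.99], [-1.47, 1.44], [0.14, 2.54], [-1.03, 4.17], [0.13, 1.85], [-2.86, 2.86]. Speed limits (rad/s): [2.39, 2.39, 3.01, 3.01, 3.14, 3.14, 3.14].

INTERFACE

Orientations are given as a unit quaternion [x, y, z, w].
In Python, from plant import ctrl gives the robot as it stands. The module is installed in compiled form; this text tells all that it offers.
- The arm moves only by the shell command python3 -m creep 'ROWS' [OPENING] [FORCE]. ROWS is JSON, a list of rows, each a list of 6 numbers: the shift along the tool's x, y, z as a fraction of full scale, then the turn, a rotation vector about the tool's x, y, z as a fraction of full scale. In form: [[x, y, z, wx, wy, wz], ...]. A call has 1 to 5 rows; each row is the pose to reach, as a shift and turn from the pose commanded when the call began, along the tool's axes at that moment, turning the shorter way round; what a row does not reach only later rows make up. Full scale, the value 1, is 0.15 m for a shift and 360 degrees for a turn. A row lasts 1/8 s, in which the tool goes at most 62.5 mm and 10.7 degrees, less where a joint would pass 70% of its speed; a pose out of reach is approached as far as the arm can. A call with a number of a shift or a turn outside -1 to 1 is refused whole. A call with a gripper value outside its range is refused whole. OPENING is the gripper command: -1 is shut, 1 is fully open, values between are in proportion, set as the call begins (- or left out, the last holds). The fingers move at their own pace and stop on an object; FORCE is the grip in N (left out, the last holds). Time passes only in rows, so rows that repeat a pose let the fingers close. It gives the time, the measured TCP pose, the force, the opening and the grip force at its end, in the units of the state.
- ctrl.get_obs(): the state, without advancing time (a new reading comes with each control period).
- ctrl.grab_frame(name): name is "scene" or "side" or "wrist"; returns the picture (420x560x3 uint8, red, green, blue); there is no depth.
- ctrl.camera_params(name): a dict with "mtx" (3x3 intrinsics, pixels), "camera_from_world" (4x4, takes a point from world to camera coordinates); the wrist camera has in their place "mount" (4x4, takes a point from camera to tool coordinates, whose origin is the TCP and whose axes are the flange's). Camera axes: x right, y up, looking along -z (the intrinsics and any distortion apply to the point x, -y, -z); pixel columns grow to the right and rows downward; lengths in m; the calibration is good to about 2 mm. A picture is of the moment at which its call begins: read the wrist's pose just before it. camera_params takes no time and is no camera call.
- ctrl.sign_off(): hands the job in; it is judged then, once.
The state is a dict: "time": time; "joint_positions": joint angles; "qvel": joint speeds; "tau": joint torques, N m; "ee_pos": TCP position; "tcp_rot": TCP orientation; "force": force on the tool from outside, world axes, zero at the start; "wrist_torque": the same for the moment, N m; "width": finger opening in m; "grasp_force": force on a finger pad.
Only numpy, scipy, OpenCV 4.12 (cv2) and the standard library are available. Lean on these libraries where they do the work, as an engineer would, in place of code of your own. Each camera call takes 0.05 s, during which the arm holds its last target. There are 200 camera calls.

## Working session

There is one attempt and no reset: what is moved stays moved. The work goes in short steps, Python scripts to look and compute and a shell command to move; the robot and the scene stay as the last step left them, time stands still between calls to the robot, and variables do not carry over. Pictures are saved under pics/ and viewed, at most 10 in all, crops included, and the job is handed in when it is done.

```bash
mkdir -p pics
python3 - <<'E'
from plant import ctrl
import cv2,numpy as np
o=ctrl.get_obs();print(o)
for n in("scene","side"):
    cv2.imwrite(f"pics/{n}0.png",cv2.cvtColor(ctrl.grab_frame(n),cv2.COLOR_RGB2BGR))
for n in("scene","side","wrist"):print(n,ctrl.camera_params(n))
E
```

```text
{'time': 0.0, 'joint_positions': array([ 1.19479126,  0.41191222, -0.01272258,  1.59707077,  0.00561435,
        1.13428357, -0.08217259]), 'qvel': array([-0.0006596 , -0.00096913,  0.00092542, -0.00190468, -0.00026495,
        0.00154822, -0.00169927]), 'tau': array([-2.50775192e-04, -6.00618339e+01,  6.81683701e-01, -2.99411005e+01,
        1.35965340e-02,  1.06827662e-02, -1.56659036e-05]), 'ee_pos': array([ 0.18913849, -0.595096  ,  0.19073445]), 'tcp_rot': array([ 9.88174824e-01,  1.53329212e-01, -1.86967920e-04, -7.97459029e-04]), 'force': array([-0.62703459, -0.73096126,  1.05968606]), 'wrist_torque': array([ 0.01236595, -0.00858846, -0.01210099]), 'grasp_force': 0.0, 'width': 0.08546923744570926}
scene {'mtx': array([[423.68314343,   0.        , 282.82528857],
       [  0.        , 423.68314343, 208.61377003],
       [  0.        ,   0.        ,   1.        ]]), 'camera_from_world': array([[-0.04340314,  0.9990389 , -0.00611885,  0.01633604],
       [-0.81809651, -0.03202536,  0.57418854,  0.37285773],
       [ 0.57344073,  0.0299274 ,  0.81870024, -1.75365755],
       [ 0.  
[... 304 characters left out ...]
   [ 0.31895682, -0.6949006 ,  0.64449957, -0.20714189],
       [-0.26671274,  0.58672588,  0.76460255, -1.38132537],
       [ 0.        ,  0.        ,  0.        ,  1.        ]])}
wrist {'mtx': array([[310.82359065,   0.        , 283.01460738],
       [  0.        , 310.82359065, 208.67152383],
       [  0.        ,   0.        ,   1.        ]]), 'mount': array([[ 5.84047393e-04,  9.46371859e-01,  3.23078882e-01,
         8.41499797e-02],
       [ 9.99999829e-01, -5.41594764e-04, -2.21299667e-04,
        -5.38663960e-04],
       [-3.44539463e-05,  3.23078956e-01, -9.46372013e-01,
        -1.82794532e-01],
       [ 0.00000000e+00,  0.00000000e+00,  0.00000000e+00,
         1.00000000e+00]])}
```

View pics/scene0.png

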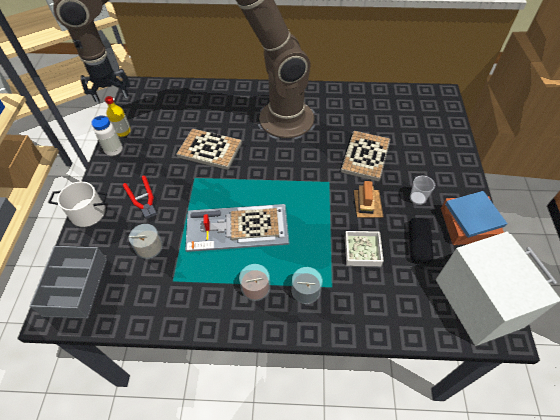

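View pics/side0.png

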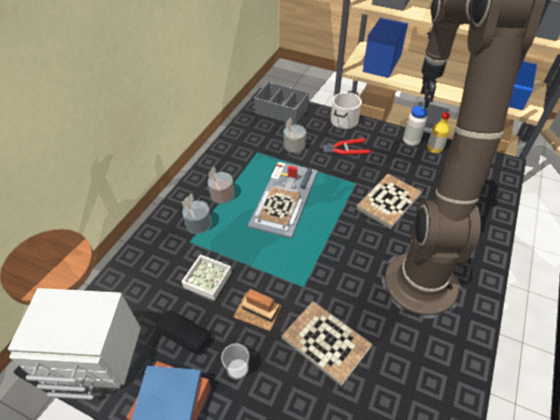

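Scene view: jig around (240,226) with the red tab at (207,222), the fixed fence at the right (283,222) and the scale at (200,245). The block is on its mat at (368,195), the tray at (364,248). Next I'll enlarge these regions.

```bash
cat > h.py <<'E'
from plant import ctrl
import cv2,numpy as np
from scipy.spatial.transform import Rotation as R
def cam(n,obs=None):
    p=ctrl.camera_params(n)
    if n!="wrist": return p["mtx"],p["camera_from_world"]
    T=np.eye(4);T[:3,:3]=R.from_quat(obs["tcp_rot"]).as_matrix();T[:3,3]=obs["ee_pos"]
    return p["mtx"],np.linalg.inv(T@p["mount"])
def p2w(K,C,uv,z):
    W=np.linalg.inv(C);d=W[:3,:3]@np.array([(uv[0]-K[0,2])/K[0,0],-(uv[1]-K[1,2])/K[1,1],-1])
    o=W[:3,3];return (o+d*(z-o[2])/d[2])
def proj(K,C,p):
    c=C[:3,:3]@np.asarray(p)+C[:3,3];return np.array([K[0,0]*c[0]/-c[2]+K[0,2],-K[1,1]*c[1]/-c[2]+K[1,2]])
def jig_pts(o,yaw):
    r=R.from_euler('z',yaw)
    return lambda p:np.array([o[0],o[1],0])+r.apply(p)
def rows(target,quat,obs):  # shift in tool axes as fraction, turn fraction
    q=R.from_quat(obs["tcp_rot"]);s=q.inv().apply(np.asarray(target)-obs["ee_pos"])/.15
    t=(q.inv()*R.from_quat(quat)).as_rotvec()/(2*np.pi);return s.round(4),t.round(4)
E
python3 - <<'E'
from h import *
s=cv2.imread("pics/scene0.png");d=cv2.imread("pics/side0.png")
a=cv2.resize(s[195:260,180:295],(800,452)[0:2],interpolation=cv2.INTER_CUBIC)
cv2.imwrite("pics/jigc.png",a)
b=cv2.resize(s[170:225,345:395],(400,440),interpolation=cv2.INTER_CUBIC)
c=cv2.resize(d[280:335,230:280],(400,440),interpolation=cv2.INTER_CUBIC)
cv2.imwrite("pics/blkc.png",np.hstack([b,c]))
K,C=cam("scene")
for n,uv,z in[("tab",(207,218),.07),("slab",(256,224),.027),("block",(368,188),.07),("mat",(369,205),.0)]:print(n,p2w(K,C,uv,z))
E
```

```text
tab [ 0.55186639 -0.24042779  0.07      ]
slab [ 0.5411569  -0.08290424  0.027     ]
block [0.40688386 0.29438182 0.07      ]
mat [0.42810002 0.30742161 0.        ]
```

View pics/jigc.png

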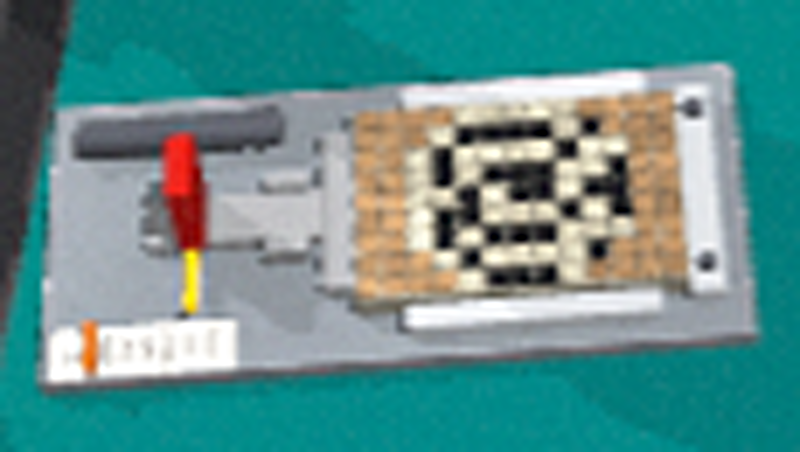

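View pics/blkc.png

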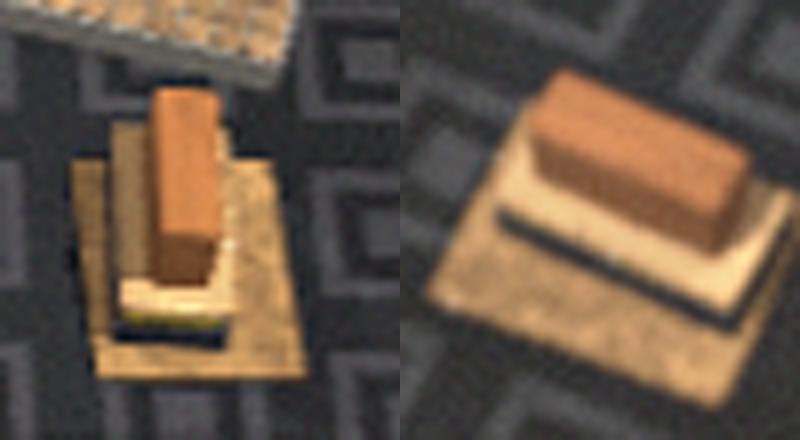

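Jig crop: slab top corners (355,108), (680,92), (690,275), (357,297); tab top at about (180,148); pointer tip (190,310); orange bar at about (90,347). Block crop: grip top corners (153,90), (217,90), (217,235), (157,235), with the mat around it. The block's x axis runs roughly along world x.

Run:
```python
from h import *
K,C=cam("scene");s=115/800
J=lambda u,v,z:p2w(K,C,(180+(u+.5)*s-.5,195+(v+.5)*s-.5),z)
B=lambda u,v,z:p2w(K,C,(345+(u+.5)/8-.5,170+(v+.5)/8-.5),z)
sl=np.array([J(*p,.027) for p in[(355,108),(680,92),(690,275),(357,297)]])
print("slab",sl,sl.mean(0),[np.linalg.norm(sl[i]-sl[i-1]) for i in range(4)])
pl=np.array([J(*p,.012) for p in[(58,108),(733,64),(757,335),(42,380)]])
print("plate",pl.mean(0),[np.linalg.norm(pl[i]-pl[i-1]) for i in range(4)]);
for q in(sl,pl):
  print("yaw",[np.degrees(np.arctan2(-(q[b]-q[a])[0],(q[b]-q[a])[1])) for a,b in[(0,1),(3,2)]],[np.degrees(np.arctan2((q[b]-q[a])[1],(q[b]-q[a])[0])) for a,b in[(0,3),(1,2)]])
for n,p in[("tabtop",(180,135+15,.071)),("ptr",(191,308,.024)),("mark",(90,347,.02))]:print(n,J(*p))
g=np.array([B(*p,.074) for p in[(153,90),(217,90),(217,235),(157,235)]])
print("grip",g,g.mean(0),[np.linalg.norm(g[i]-g[i-1]) for i in range(4)])
m=np.array([B(*p,.004) for p in[(72,160),(273,160),(307,377),(98,377)]]);print("mat",m,m.mean(0))
Ks,Cs=cam("side")
S=lambda u,v,z:p2w(Ks,Cs,(230+(u+.5)/8-.5,280+(v+.5)/8-.5),z)
g=np.array([S(*p,.074) for p in[(165,68),(350,155),(322,222),(133,132)]])
print("grip side",g,g.mean(0),[np.linalg.norm(g[i]-g[i-1]) for i in range(4)])
```

```text
slab [[ 0.48778853 -0.17476156  0.027     ]
 [ 0.47184347 -0.01468848  0.027     ]
 [ 0.57786688 -0.00453221  0.027     ]
 [ 0.59629747 -0.16137394  0.027     ]] [ 0.53344909 -0.08883905  0.027     ] [np.float64(0.10933169404909325), np.float64(0.16086526934743664), np.float64(0.10650874977759206), np.float64(0.15792091520227555)]
plate [ 0.5413887 -0.1487013  0.012    ] [np.float64(0.1564992813109941), np.float64(0.339181484139868), np.float64(0.15875499593346099), np.float64(0.3373949325014785)]
yaw [np.float64(5.688529788594585), np.float64(6.702131845176177)] [np.float64(7.0334969829544995), np.float64(5.471825414075396)]
yaw [np.float64(6.825145608446924), np.float64(6.442420760777678)] [np.float64(7.088082693971301), np.float64(6.436847286766352)]
tabtop [ 0.54540084 -0.2463527   0.071     ]
ptr [ 0.60367292 -0.23978723  0.024     ]
mark [ 0.62445386 -0.28520525  0.02      ]
grip [[0.37901294 0.28088417 0.074     ]
 [0.37794828 0.30852518 0.074     ]
 [0.45614675 0.30254594 0.074     ]
 [0.45712497 0.27742091 0.074     ]] [0.41755823 0.29234405 0.074     ] [np.float64(0.07818877041558524), np.float64(0.02766150534219967), np.float64(0.07842673409131097), np.float64(0.025144062985829788)]
mat [[0.36424852 0.25583233 0.004     ]
 [0.36073508 0.34656802 0.004     ]
 [0.47895808 0.35103211 0.004     ]
 [0.48250319 0.26086746 0.004     ]] [0.42161122 0.30357498 0.004     ]
grip side [[0.45380842 0.27941285 0.074     ]
 [0.37659375 0.28363059 0.074     ]
 [0.37401673 0.31199391 0.074     ]
 [0.45199329 0.3078612  0.074     ]] [0.41410305 0.29572464 0.074     ] [np.float64(0.028506201541544356), np.float64(0.07732977452034287), np.float64(0.028480156033481255), np.float64(0.07808599911705237)]
```

Sizes match (slab 109×159, plate 157×338, grip 78×28). Jig origin is about (0.534,-0.089) with yaw about 6.5°; block about (0.416,0.294) with yaw about -3°. Now moving above the block.

```bash
python3 -m creep '[[0.2,-0.08,-0.05,0,0,0.015],[0.5,-0.2,-0.12,0,0,0.04],[0.8,-0.32,-0.2,0,0,0.0572],[0.88,-0.35,-0.2,0,0,0.0572]]' 1 40
python3 -m creep '[[0.27,-0.33,0,0,0,0],[0.53,-0.67,0,0,0,0],[0.8,-1,0,0,0,0]]'
python3 -m creep '[[0,-0.33,0,0,0,0],[0,-0.67,0,0,0,0],[0,-1,0,0,0,0]]'
python3 -m creep '[[0,-0.33,0,0,0,0],[0,-0.67,0,0,0,0],[0,-1,0,0,0,0]]'
```

```text
time: 0.6
ee_pos: [0.3029, -0.5032, 0.2223]
tcp_rot: [1.0, -0.024, 0.001, -0.0]
force: [-0.5, -1.4, -0.4]
width: 0.0855
grasp_force: 0.0
time: 0.98
ee_pos: [0.4239, -0.3646, 0.2211]
tcp_rot: [1.0, -0.026, -0.0, 0.0]
force: [0.6, -0.9, 0.7]
width: 0.0857
grasp_force: 0.0
time: 1.35
ee_pos: [0.4309, -0.2146, 0.2211]
tcp_rot: [1.0, -0.026, -0.0, 0.0]
force: [0.2, -0.4, 0.5]
width: 0.0853
grasp_force: 0.0
time: 1.72
ee_pos: [0.4388, -0.065, 0.2213]
tcp_rot: [1.0, -0.026, -0.0, 0.0]
force: [1.2, -0.3, 0.9]
width: 0.0853
grasp_force: 0.0
```

```bash
cat > snap.py <<'E'
from h import *
import sys,pickle
o=ctrl.get_obs();f=ctrl.grab_frame("wrist")
cv2.imwrite(f"pics/{sys.argv[1]}.png",cv2.cvtColor(f,cv2.COLOR_RGB2BGR));pickle.dump(o,open(f"pics/{sys.argv[1]}.pkl","wb"))
E
python3 -m creep '[[0,0,0,0,0,0]]'; python3 snap.py wj
python3 -m creep '[[-0.1,-0.33,0,0,0,0],[-0.2,-0.67,0,0,0,0],[-0.28,-1,0,0,0,0]]'
python3 -m creep '[[0,-0.33,0,0,0,0],[0,-0.67,0,0,0,0],[0,-1,0,0,0,0]]'
python3 -m creep '[[0,-0.2,0,0,0,0],[0,-0.38,0,0,0,0],[0,-0.38,0,0,0,0]]'; python3 snap.py wb
python3 -c "
import cv2,numpy as np
a=cv2.imread('pics/wj.png');b=cv2.imread('pics/wb.png');cv2.imwrite('pics/both.png',np.vstack([a[0:300],b[0:300]]))"
```

```text
time: 1.85
ee_pos: [0.4391, -0.0628, 0.2214]
tcp_rot: [1.0, -0.023, -0.0, -0.0]
force: [-0.8, 0.2, 0.3]
width: 0.0856
grasp_force: 0.0
time: 2.28
ee_pos: [0.4049, 0.0856, 0.2214]
tcp_rot: [1.0, -0.027, 0.0, 0.0]
force: [0.8, 0.9, -0.6]
width: 0.0854
grasp_force: 0.0
time: 2.65
ee_pos: [0.4139, 0.2355, 0.2213]
tcp_rot: [1.0, -0.027, 0.0, 0.0]
force: [0.7, 0.3, -0.7]
width: 0.0857
grasp_force: 0.0
time: 3.02
ee_pos: [0.4163, 0.2931, 0.2209]
tcp_rot: [1.0, -0.025, -0.001, -0.0]
force: [0.2, -0.4, -0.6]
width: 0.0855
grasp_force: 0.0
```

View pics/both.png

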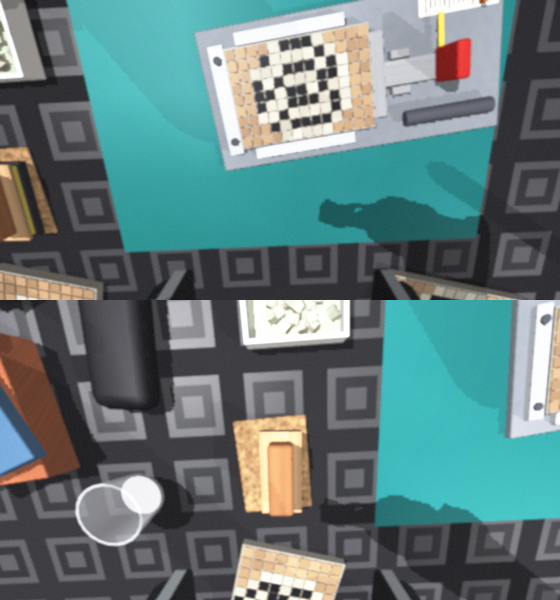

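Wrist views. Top: slab corners (223,53), (367,22), (381,129), (241,150), with the tab at (455,60). Bottom: grip top corners (268,145), (293,143), (295,216), (270,216) and mat corners (233,121), (304,114), (312,206), (246,214).

Run:
```python
from h import *
import pickle
def rep(n,img,pts,z):
    o=pickle.load(open(f"pics/{img}.pkl","rb"));K,C=cam("wrist",o)
    g=cv2.cvtColor(cv2.imread(f"pics/{img}.png"),cv2.COLOR_BGR2GRAY)
    q=np.array([p2w(K,C,p,z) for p in pts])
    print(n,q[:,:2].round(4).tolist(),q.mean(0).round(4),[round(float(np.linalg.norm(q[i]-q[i-1])),4) for i in range(4)] )
    e=[(q[1]-q[0]),(q[2]-q[3]),(q[3]-q[0]),(q[2]-q[1])]
    print([round(float(np.degrees(np.arctan2(v[1],v[0]))),2) for v in e])
rep("slab","wj",[(223,53),(367,22),(381,129),(241,150)],.027)
rep("plate","wj",[(196,33),(335,0),(497,125),(227,170)],.012)
rep("grip","wb",[(268,145),(293,143),(295,216),(270,216)],.074)
rep("mat","wb",[(233,121),(304,114),(312,206),(246,214)],.004)
o=pickle.load(open("pics/wj.pkl","rb"));K,C=cam("wrist",o);print("tab",p2w(K,C,(441,59),.071))
```

```text
slab [[0.5772, -0.0024], [0.6, -0.1587], [0.4883, -0.1798], [0.4712, -0.0128]] [ 0.5341 -0.0884  0.027 ] [0.1065, 0.1579, 0.1137, 0.168]
[-81.7, -84.15, -174.41, -169.26]
plate [[0.6008, 0.0281], [0.6256, -0.1268], [0.4853, -0.3256], [0.4446, 0.0095]] [ 0.5391 -0.1037  0.012 ] [0.1573, 0.1569, 0.2433, 0.3375]
[-80.91, -83.06, -173.2, -125.2]
grip [[0.4588, 0.3075], [0.4595, 0.2813], [0.3781, 0.2822], [0.3796, 0.3105]] [0.419  0.2954 0.074 ] [0.0793, 0.0262, 0.0814, 0.0283]
[-88.36, -92.87, 177.87, 179.32]
mat [[0.4814, 0.3527], [0.4853, 0.2646], [0.3655, 0.2571], [0.3585, 0.3474]] [0.4227 0.3054 0.004 ] [0.1231, 0.0882, 0.1201, 0.0906]
[-87.47, -85.57, -177.57, -176.44]
tab [ 0.55610866 -0.2210749   0.071     ]
```

```bash
python3 -m creep '[[0,-0.012,0.3,0,0,0],[0,-0.012,0.6,0,0,0],[0,-0.012,0.8,0,0,0],[0,-0.012,0.9,0,0,0]]'
python3 -m creep '[[0,0,0.12,0,0,0],[0,0,0.22,0,0,0],[0,0,0.3,0,0,0],[0,0,0.33,0,0,0],[0,0,0.33,0,0,0]]'
python3 -m creep '[[0,0,0,0,0,0],[0,0,0,0,0,0],[0,0,0,0,0,0],[0,0,0,0,0,0],[0,0,0,0,0,0]]' -1 70
python3 -m creep '[[0,0,0,0,0,0],[0,0,0,0,0,0],[0,0,0,0,0,0]]'
```

```text
time: 3.58
ee_pos: [0.416, 0.292, 0.0849]
tcp_rot: [1.0, -0.027, -0.001, 0.001]
force: [0.5, -0.2, 0.2]
width: 0.0852
grasp_force: 0.0
time: 4.2
ee_pos: [0.4157, 0.2948, 0.037]
tcp_rot: [1.0, -0.026, -0.0, 0.0]
force: [-0.5, 0.8, 0.6]
width: 0.0852
grasp_force: 0.0
time: 4.82
ee_pos: [0.4158, 0.2947, 0.0371]
tcp_rot: [1.0, -0.026, 0.0, -0.0]
force: [-0.1, -0.4, -0.8]
width: 0.0003
grasp_force: 0.0
time: 5.2
ee_pos: [0.4157, 0.2946, 0.0371]
tcp_rot: [1.0, -0.026, -0.0, 0.0]
force: [-0.5, 0.1, 0.9]
width: -0.0
grasp_force: 0.0
```

The gripper closed to zero width without the block, so I need to look.

```bash
python3 snap.py wm
python3 - <<'E'
from h import *
f=cv2.cvtColor(ctrl.grab_frame("side"),cv2.COLOR_RGB2BGR);g=cv2.cvtColor(ctrl.grab_frame("scene"),cv2.COLOR_RGB2BGR);w=cv2.imread("pics/wm.png")
a=cv2.resize(f[250:350,200:300],(400,400),interpolation=cv2.INTER_CUBIC);b=cv2.resize(g[150:250,320:420],(400,400),interpolation=cv2.INTER_CUBIC)
cv2.imwrite("pics/miss.png",np.vstack([np.hstack([a,b])[:300],cv2.resize(w[120:420,:],(800,300))]))
E
```

```text
(no output)
```

View pics/miss.png

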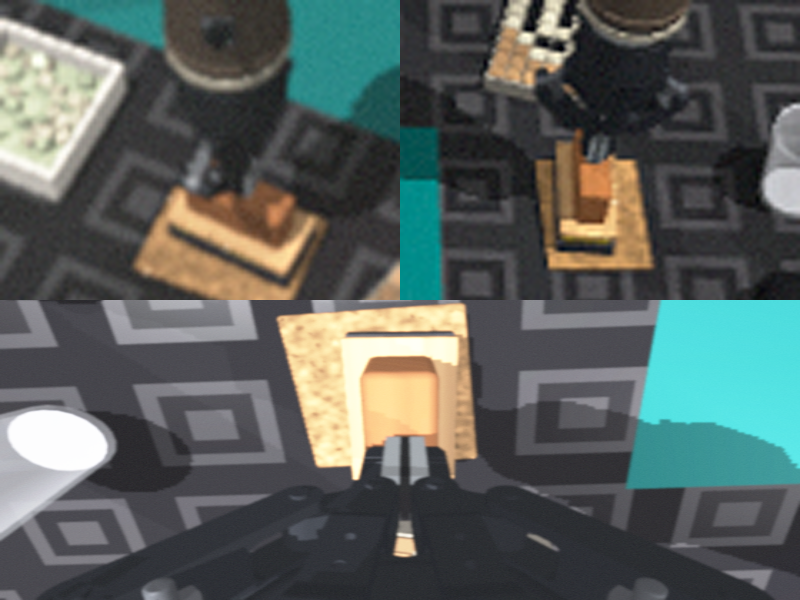

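The bar stands untouched and the fingers seem to have shut above it. I'll check where the tips really are against the reported TCP.

Run:
```python
from h import *
o=ctrl.get_obs();print(o["ee_pos"],o["tcp_rot"],o["joint_positions"].round(3))
for n in("scene","side"):
    K,C=cam(n)
    for z in(.037,.06,.08,.1):
        p=proj(K,C,(.416,.2947,z)); off=(320,150) if n=="scene" else (200,250)
        q=(p-off)*4+((400,0) if n=="scene" else (0,0)); print(n,z,q.round())
K,C=cam("wrist",o)
for z in(.037,.06,.08,.1):
    for x in (0,.011):
        p=proj(K,C,(.416+x,.2947,z));print("wrist",z,x,(p[0]*800/560,p[1]-120+300))
```

```text
[0.41575324 0.29463842 0.03706776] [ 9.99666637e-01 -2.58188510e-02 -1.28245811e-06  3.15151698e-05] [-0.277  0.475 -0.549  1.996  0.353  0.764 -2.658]
scene 0.037 [587. 184.]
scene 0.06 [591. 168.]
scene 0.08 [595. 153.]
scene 0.1 [599. 139.]
side 0.037 [240. 213.]
side 0.06 [238. 198.]
side 0.08 [237. 184.]
side 0.1 [236. 170.]
wrist 0.037 0 (np.float64(405.87942024648476), np.float64(419.8896499095641))
wrist 0.037 0.011 (np.float64(404.6394290779034), np.float64(404.010578283468))
wrist 0.06 0 (np.float64(406.09076216532475), np.float64(436.65123724688743))
wrist 0.06 0.011 (np.float64(404.70062147214315), np.float64(419.1347913328032))
wrist 0.08 0 (np.float64(406.3214598014119), np.float64(454.94793199166975))
wrist 0.08 0.011 (np.float64(404.76772755097807), np.float64(435.7206210885585))
wrist 0.1 0 (np.float64(406.61433405225046), np.float64(478.17587163199653))
wrist 0.1 0.011 (np.float64(404.85338857828697), np.float64(456.892461856356))
```

All three views put the fingertips at about z 0.079, while the reported TCP is z 0.037. The real finger ends are therefore about 41 mm behind the reported TCP, and the fingers shut above the bar. I'll open and go 41 mm lower in steps, watching the force.

```bash
python3 -m creep '[[0,0,-0.1,0,0,0],[0,0,-0.1,0,0,0],[0,0,-0.1,0,0,0],[0,0,-0.1,0,0,0],[0,0,-0.1,0,0,0]]' 1
python3 -m creep '[[0,0,0.08,0,0,0],[0,0,0.16,0,0,0],[0,0,0.22,0,0,0],[0,0,0.26,0,0,0]]'
python3 -m creep '[[0,0,0.04,0,0,0],[0,0,0.08,0,0,0],[0,0,0.115,0,0,0],[0,0,0.115,0,0,0]]'
python3 -m creep '[[0,0,0,0,0,0],[0,0,0,0,0,0],[0,0,0,0,0,0],[0,0,0,0,0,0],[0,0,0,0,0,0]]' -1 70
python3 -m creep '[[0,0,0,0,0,0],[0,0,0,0,0,0]]'
```

```text
time: 5.98
ee_pos: [0.4156, 0.2945, 0.0519]
tcp_rot: [1.0, -0.026, -0.0, 0.0]
force: [-0.0, 0.2, -0.6]
width: 0.0856
grasp_force: 0.0
time: 6.48
ee_pos: [0.4153, 0.2945, 0.0121]
tcp_rot: [1.0, -0.026, -0.0, 0.0]
force: [0.6, 0.3, 0.1]
width: 0.0848
grasp_force: 0.0
time: 6.98
ee_pos: [0.4155, 0.2945, -0.0045]
tcp_rot: [1.0, -0.026, -0.0, 0.0]
force: [-0.1, -0.3, 0.1]
width: 0.0858
grasp_force: 0.0
time: 7.6
ee_pos: [0.4159, 0.2949, -0.004]
tcp_rot: [1.0, -0.026, 0.0, -0.0]
force: [-0.3, 0.7, 1.7]
width: 0.0276
grasp_force: 70.2
time: 7.85
ee_pos: [0.4159, 0.2949, -0.0041]
tcp_rot: [1.0, -0.026, 0.0, -0.0]
force: [-0.3, 0.8, 2.2]
width: 0.0277
grasp_force: 70.3
```

Gripped: width 27.7 mm, 70 N. Sole underside = reported z + 8 mm. Lifting and carrying to the fence end.

```bash
python3 -m creep '[[0,0,-0.1,0,0,0],[0,0,-0.3,0,0,0],[0,0,-0.55,0,0,0],[0,0,-0.75,0,0,0],[0,0,-0.75,0,0,0]]' -1 100
python3 -m creep '[[0.07,0.18,0,0,0,0],[0.14,0.36,0,0,0,0],[0.21,0.54,0,0,0,0],[0.28,0.72,0,0,0,0]]'
python3 -m creep '[[0.07,0.18,0,0,0,0],[0.14,0.36,0,0,0,0],[0.21,0.54,0,0,0,0],[0.28,0.72,0,0,0,0]]'
python3 -m creep '[[0.07,0.18,0,0,0,-0.007],[0.14,0.36,0,0,0,-0.014],[0.22,0.54,0,0,0,-0.021],[0.293,0.705,0,0,0,-0.0271],[0.293,0.705,0,0,0,-0.0271]]'
python3 -m creep '[[0,0,0,0,0,0],[0,0,0,0,0,0]]'; python3 snap.py wc
python3 - <<'E'
from h import *
o=ctrl.get_obs();q=R.from_euler('z',6.8,degrees=True)*R.from_quat([1,0,0,0]);print(o["force"],rows((.527,-.033,o["ee_pos"][2]),q.as_quat(),o),o["joint_positions"].round(2))
E
```

```text
time: 8.48
ee_pos: [0.4167, 0.2954, 0.1108]
tcp_rot: [1.0, -0.026, 0.002, -0.001]
force: [0.5, -0.5, -2.8]
width: 0.0269
grasp_force: 98.9
time: 8.98
ee_pos: [0.4513, 0.1831, 0.1073]
tcp_rot: [1.0, -0.026, -0.001, 0.001]
force: [1.0, 0.7, -1.9]
width: 0.027
grasp_force: 98.9
time: 9.48
ee_pos: [0.4876, 0.0734, 0.1073]
tcp_rot: [1.0, -0.026, -0.001, 0.0]
force: [0.1, 0.4, -2.0]
width: 0.0268
grasp_force: 98.9
time: 10.1
ee_pos: [0.5262, -0.0359, 0.107]
tcp_rot: [0.998, 0.058, -0.001, 0.0]
force: [0.3, -0.6, -1.8]
width: 0.0267
grasp_force: 99.0
time: 10.35
ee_pos: [0.5263, -0.0322, 0.108]
tcp_rot: [0.998, 0.06, -0.0, -0.0]
force: [-0.2, 0.0, -2.0]
width: 0.0267
grasp_force: 98.9
[ 0.08361146 -0.19338744 -2.43023927] (array([ 0.0026,  0.0053, -0.    ]), array([-0.    ,  0.0001,  0.0002])) [ 0.38  0.39 -0.52  1.9   0.24  0.92 -1.7 ]
```

View pics/wc.png

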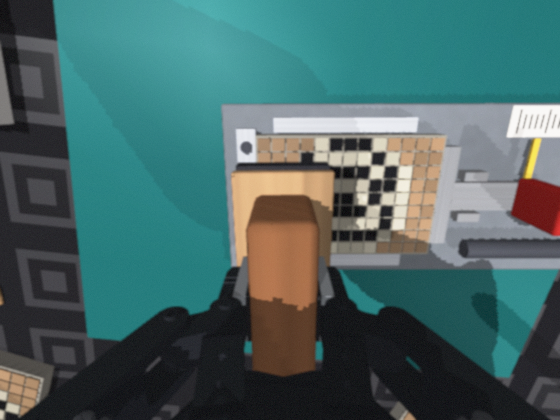

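The block is held square to the slab. Slab top corners are visible at (258,136), (446,136) and (430,254). Checking its placement from this closer view.

Run:
```python
from h import *
import pickle
o=pickle.load(open("pics/wc.pkl","rb"));K,C=cam("wrist",o)
r=R.from_euler('z',6.8,degrees=True).inv()
for p in[(258,136),(446,136),(430,254)]:
    w=p2w(K,C,p,.027);print(w.round(4),r.apply(w-[.534,-.0886,.027]).round(4))
print("block front edge mid, jig",[r.apply(p2w(K,C,p,.108+.008+.012)-[.534,-.0886,.027]).round(4) for p in[(236,167),(333,167)]])
```

```text
[ 0.581 -0.004  0.027] [0.0567 0.0785 0.    ]
[ 0.5998 -0.1589  0.027 ] [ 0.057  -0.0776  0.    ]
[ 0.492  -0.1754  0.027 ] [-0.052  -0.0813  0.    ]
block front edge mid, jig [array([0.0508, 0.0825, 0.101 ]), array([0.0509, 0.0312, 0.101 ])]
```

```bash
python3 -m creep '[[0.007,0,0.15,0,0,0],[0.007,0,0.35,0,0,0],[0.007,0,0.5,0,0,0],[0.007,0,0.57,0,0,0],[0.007,0,0.57,0,0,0]]'
python3 -m creep '[[0,0,0.01,0,0,0],[0,0,0.02,0,0,0],[0,0,0.027,0,0,0],[0,0,0.033,0,0,0],[0,0,0.033,0,0,0]]'
```

```text
time: 11.02
ee_pos: [0.5276, -0.0327, 0.0226]
tcp_rot: [0.998, 0.06, -0.0, -0.0]
force: [-0.3, -1.0, -2.4]
width: 0.0269
grasp_force: 99.0
time: 11.65
ee_pos: [0.5284, -0.0332, 0.0183]
tcp_rot: [0.998, 0.059, 0.0, 0.0]
force: [-0.8, -0.5, 3.7]
width: 0.0272
grasp_force: 99.3
```

```bash
python3 -m creep '[[0,0,0.006,0,0,0],[0,0,0.013,0,0,0],[0,0,0.013,0,0,0],[0,0,0.013,0,0,0]]'
python3 -m creep '[[0,0.02,0,0,0,0],[0,0.05,0,0,0,0],[0,0.09,0,0,0,0],[0,0.13,0,0,0,0],[0,0.17,0,0,0,0]]'
```

```text
time: 12.15
ee_pos: [0.5284, -0.0332, 0.0162]
tcp_rot: [0.998, 0.059, 0.0, 0.0]
force: [-1.1, -0.7, 5.4]
width: 0.0272
grasp_force: 99.6
time: 12.78
ee_pos: [0.5317, -0.0568, 0.0163]
tcp_rot: [0.998, 0.06, 0.001, -0.001]
force: [-1.0, 3.2, 5.3]
width: 0.0269
grasp_force: 99.9
```

```bash
python3 -m creep '[[0,0.04,0,0,0,0],[0,0.08,0,0,0,0],[0,0.12,0,0,0,0],[0,0.16,0,0,0,0],[0,0.2,0,0,0,0]]'
python3 -m creep '[[0,0.04,0,0,0,0],[0,0.08,0,0,0,0],[0,0.12,0,0,0,0],[0,0.16,0,0,0,0],[0,0.2,0,0,0,0]]'
python3 -m creep '[[0,0.04,0,0,0,0],[0,0.08,0,0,0,0],[0,0.12,0,0,0,0],[0,0.16,0,0,0,0],[0,0.19,0,0,0,0]]'
python3 -m creep '[[0,0,0,0,0,0],[0,0,0,0,0,0],[0,0,0,0,0,0]]'
python3 - <<'E'
from h import *
o=ctrl.get_obs();print(R.from_euler('z',6.8,degrees=True).inv().apply(o["ee_pos"]-[.534,-.0886,0]))
E
```

```text
time: 13.4
ee_pos: [0.5352, -0.0866, 0.0163]
tcp_rot: [0.998, 0.06, 0.001, -0.001]
force: [-1.8, 4.2, 4.9]
width: 0.027
grasp_force: 99.9
time: 14.02
ee_pos: [0.5388, -0.1164, 0.0162]
tcp_rot: [0.998, 0.06, 0.001, -0.001]
force: [-1.3, 4.8, 4.5]
width: 0.0274
grasp_force: 99.9
time: 14.65
ee_pos: [0.5422, -0.1447, 0.0162]
tcp_rot: [0.998, 0.06, 0.001, -0.001]
force: [-0.4, 4.4, 5.5]
width: 0.0267
grasp_force: 99.9
time: 15.02
ee_pos: [0.5422, -0.1455, 0.0163]
tcp_rot: [0.998, 0.06, 0.001, -0.0]
force: [-0.7, 1.7, 5.1]
width: 0.0272
grasp_force: 99.9
[ 0.00141903 -0.05744601  0.01628365]
```

Full pass done from +56 to -57 mm at about 7–8 N. Lifting and returning to the mat.

```bash
python3 -m creep '[[0,0,-0.05,0,0,0],[0,0,-0.2,0,0,0],[0,0,-0.4,0,0,0],[0,0,-0.61,0,0,0]]'
python3 -m creep '[[-0.03,-0.19,0,0,0,0],[-0.06,-0.38,0,0,0,0],[-0.09,-0.57,0,0,0,0],[-0.117,-0.76,0,0,0,0]]'
python3 -m creep '[[-0.03,-0.19,0,0,0,0],[-0.06,-0.38,0,0,0,0],[-0.09,-0.57,0,0,0,0],[-0.117,-0.76,0,0,0,0]]'
python3 -m creep '[[-0.03,-0.19,0,0,0,0],[-0.06,-0.38,0,0,0,0],[-0.09,-0.57,0,0,0,0],[-0.117,-0.76,0,0,0,0]]'
python3 -m creep '[[-0.03,-0.19,0,0,0,0.007],[-0.06,-0.38,0,0,0,0.014],[-0.09,-0.57,0,0,0,0.021],[-0.117,-0.76,0,0,0,0.0271],[-0.117,-0.76,0,0,0,0.0271]]'
python3 -m creep '[[0,0,0,0,0,0],[0,0,0,0,0,0]]'; python3 snap.py wd
python3 - <<'E'
from h import *
o=ctrl.get_obs();print(o["force"],rows((.418,.299,0.002),[.99967,-.0258,0,0],o))
E
```

```text
time: 15.52
ee_pos: [0.5404, -0.1464, 0.1077]
tcp_rot: [0.998, 0.059, -0.001, -0.0]
force: [0.7, 0.6, -1.9]
width: 0.027
grasp_force: 99.0
time: 16.02
ee_pos: [0.5095, -0.0346, 0.1071]
tcp_rot: [0.998, 0.059, -0.001, 0.0]
force: [-0.1, 0.4, -1.8]
width: 0.0268
grasp_force: 99.1
time: 16.52
ee_pos: [0.4786, 0.0763, 0.1072]
tcp_rot: [0.998, 0.059, -0.001, 0.0]
force: [0.7, -0.0, -1.9]
width: 0.0272
grasp_force: 99.1
time: 17.02
ee_pos: [0.4478, 0.1873, 0.1072]
tcp_rot: [0.998, 0.059, -0.001, 0.0]
force: [0.7, 0.8, -1.7]
width: 0.027
grasp_force: 99.1
time: 17.65
ee_pos: [0.4163, 0.3002, 0.1073]
tcp_rot: [1.0, -0.024, -0.001, -0.0]
force: [-0.3, 0.4, -2.4]
width: 0.0269
grasp_force: 99.0
time: 17.9
ee_pos: [0.4181, 0.2968, 0.1072]
tcp_rot: [1.0, -0.026, -0.0, 0.0]
force: [0.6, 0.3, -1.9]
width: 0.0271
grasp_force: 99.0
[ 0.44892826 -0.52597327 -2.54585015] (array([-0.0018, -0.0139,  0.7019]), array([ 0.0001,  0.    , -0.0002]))
```

View pics/wd.png

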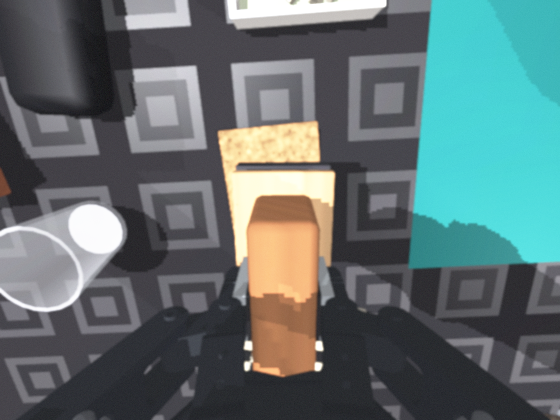

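The block is held upright over the mat, whose front corners are at (219,132) and (319,122). Lowering.

```bash
python3 -m creep '[[0,-0.02,0.2,0,0,0],[0,-0.02,0.45,0,0,0],[0,-0.02,0.63,0,0,0],[0,-0.02,0.7,0,0,0],[0,-0.02,0.7,0,0,0]]'
python3 -m creep '[[0,0,0.013,0,0,0],[0,0,0.026,0,0,0],[0,0,0.036,0,0,0],[0,0,0.04,0,0,0],[0,0,0.04,0,0,0]]'
```

```text
time: 18.58
ee_pos: [0.4179, 0.3008, 0.0023]
tcp_rot: [1.0, -0.026, -0.0, 0.0]
force: [-0.6, -0.1, -1.6]
width: 0.027
grasp_force: 99.0
time: 19.2
ee_pos: [0.4179, 0.3012, -0.0035]
tcp_rot: [1.0, -0.026, 0.0, 0.0]
force: [0.3, -0.5, -2.4]
width: 0.0271
grasp_force: 99.0
```

```bash
python3 -m creep '[[0,0,0.004,0,0,0],[0,0,0.008,0,0,0],[0,0,0.008,0,0,0]]'
python3 -m creep '[[0,0,0.004,0,0,0],[0,0,0.007,0,0,0],[0,0,0.007,0,0,0]]'
```

```text
time: 19.58
ee_pos: [0.418, 0.3012, -0.0046]
tcp_rot: [1.0, -0.026, 0.0, 0.0]
force: [-1.7, -2.2, 3.5]
width: 0.0272
grasp_force: 99.2
time: 19.95
ee_pos: [0.4179, 0.3012, -0.0058]
tcp_rot: [1.0, -0.026, 0.0, 0.0]
force: [-0.8, -0.8, 4.1]
width: 0.0269
grasp_force: 99.4
```

```bash
python3 -m creep '[[0,0,-0.006,0,0,0],[0,0,-0.006,0,0,0]]'
python3 -m creep '[[0,0,0,0,0,0],[0,0,0,0,0,0],[0,0,0,0,0,0],[0,0,0,0,0,0],[0,0,0,0,0,0]]' 1 40
python3 -m creep '[[0,0,-0.1,0,0,0],[0,0,-0.3,0,0,0],[0,0,-0.6,0,0,0],[0,0,-0.85,0,0,0],[0,0,-0.85,0,0,0]]'
python3 snap.py we
python3 -m creep '[[0.06,0.2,0,0,0,0],[0.13,0.43,0,0,0,0],[0.2,0.66,0,0,0,0],[0.2725,0.898,0,0,0,0]]'
python3 -m creep '[[0.06,0.2,0,0,0,0],[0.13,0.43,0,0,0,0],[0.2,0.66,0,0,0,0],[0.2725,0.898,0,0,0,0]]'
python3 -m creep '[[0.06,0.2,0,0,0,0],[0.13,0.43,0,0,0,0],[0.2,0.66,0,0,0,0],[0.2725,0.898,0,0,0,0]]'
python3 -m creep '[[0.06,0.2,0,0,0,-0.007],[0.13,0.43,0,0,0,-0.014],[0.2,0.66,0,0,0,-0.021],[0.2725,0.898,0,0,0,-0.0271],[0.2725,0.898,0,0,0,-0.0271]]'
python3 -m creep '[[0,0,0,0,0,0],[0,0,0,0,0,0]]'; python3 snap.py wt
python3 -c "
import cv2,numpy as np
a=cv2.imread('pics/we.png');b=cv2.imread('pics/wt.png');cv2.imwrite('pics/tb.png',np.vstack([a[60:240],b]))"
```

```text
time: 20.2
ee_pos: [0.418, 0.3012, -0.0049]
tcp_rot: [1.0, -0.026, 0.0, -0.0]
force: [-1.2, -1.2, 3.0]
width: 0.0269
grasp_force: 99.4
time: 20.82
ee_pos: [0.4179, 0.3012, -0.0049]
tcp_rot: [1.0, -0.026, -0.0, 0.0]
force: [0.3, 0.3, 0.4]
width: 0.0851
grasp_force: 0.0
time: 21.45
ee_pos: [0.4196, 0.3027, 0.1264]
tcp_rot: [1.0, -0.026, 0.003, -0.002]
force: [0.2, -0.2, -1.1]
width: 0.0856
grasp_force: 0.0
time: 22.0
ee_pos: [0.4511, 0.1631, 0.1217]
tcp_rot: [1.0, -0.026, -0.001, 0.0]
force: [0.1, -0.4, 1.2]
width: 0.0851
grasp_force: 0.0
time: 22.5
ee_pos: [0.485, 0.0267, 0.1218]
tcp_rot: [1.0, -0.026, -0.001, 0.0]
force: [0.6, -0.0, -0.2]
width: 0.0853
grasp_force: 0.0
time: 23.0
ee_pos: [0.5189, -0.1097, 0.1216]
tcp_rot: [1.0, -0.026, -0.001, -0.0]
force: [-0.1, 0.6, -0.2]
width: 0.0853
grasp_force: 0.0
time: 23.62
ee_pos: [0.5523, -0.2488, 0.1209]
tcp_rot: [0.998, 0.057, -0.001, 0.0]
force: [-0.4, 1.5, -0.9]
width: 0.0856
grasp_force: 0.0
time: 23.88
ee_pos: [0.5532, -0.2438, 0.1223]
tcp_rot: [0.998, 0.06, -0.0, -0.0]
force: [-0.2, 0.6, -0.9]
width: 0.0854
grasp_force: 0.0
```

View pics/tb.png

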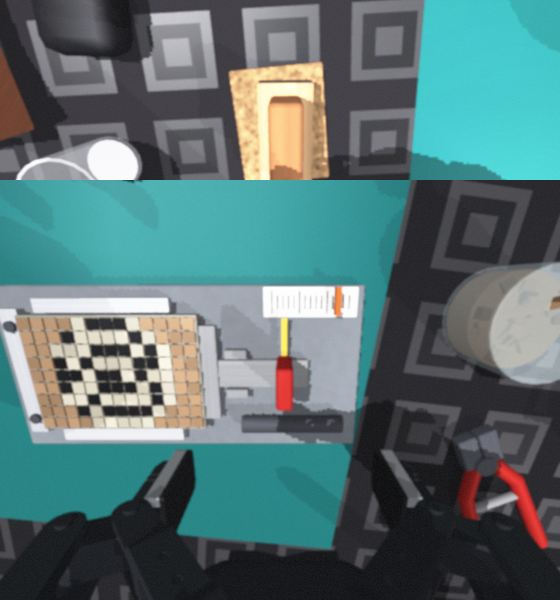

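Top: the block stands free and upright on the mat. Bottom: tab top centred at about (285,389), pointer tip at (284,320), orange bar at (338,301) in the composite (subtract 180 rows). Now refining by colour.

```bash
cat > meas.py <<'E'
from h import *
import pickle,sys
n=sys.argv[1]
o=pickle.load(open(f"pics/{n}.pkl","rb"));K,C=cam("wrist",o)
im=cv2.imread(f"pics/{n}.png");h=cv2.cvtColor(im,cv2.COLOR_BGR2HSV)[:260,150:420]
r=R.from_euler('z',6.8,degrees=True).inv();J=lambda uv,z:r.apply(p2w(K,C,uv,z)-[.534,-.0886,z])
def seg(name,lo,hi):
    m=cv2.inRange(h,lo,hi);k,l,s,c=cv2.connectedComponentsWithStats(m);i=1+np.argmax(s[1:,4]);ys,xs=np.where(l==i)
    print(name,"bbox",s[i]+[150,0,0,0,0],"cent",c[i]+[150,0]);return xs+150,ys
x,y=seg("red",(0,150,150),(6,255,255))
print("tab top jig",J((x.mean(),y.mean()),.071))
x,y=seg("yellow",(22,120,80),(35,255,255));t=y<y.min()+12;print("ptr jig",J((x[t].mean(),y.min()+6),.027),"tip",J((x[t].mean(),y.min()),.024))
x,y=seg("orange",(7,150,120),(18,255,255));print("mark jig",J((x.mean(),y.mean()),.021))
E
python3 meas.py wt
```

```text
red bbox [277 189  16  42 636] cent [284.32232704 208.83962264]
tab top jig [ 4.66552646e-03 -1.56717055e-01  1.38777878e-17]
yellow bbox [282 139   6  37 200] cent [284.255 156.815]
ptr jig [ 4.92225372e-02 -1.56694972e-01  2.42861287e-17] tip [ 5.40986457e-02 -1.56687282e-01  2.08166817e-17]
orange bbox [335 108   6  27 137] cent [337.62773723 120.97080292]
mark jig [ 6.94694956e-02 -2.03604161e-01  1.73472348e-17]
```

```bash
python3 -m creep '[[0.013,0.003,0.2,0,0,0],[0.013,0.003,0.45,0,0,0],[0.013,0.003,0.65,0,0,0],[0.013,0.003,0.77,0,0,0],[0.013,0.003,0.83,0,0,0]]'
python3 -m creep '[[0,0,0,0,0,0],[0,0,0,0,0,0]]'
python3 -m creep '[[0,0,0,0,0,0],[0,0,0,0,0,0],[0,0,0,0,0,0],[0,0,0,0,0,0],[0,0,0,0,0,0]]' -1 80
python3 -m creep '[[0,0,0,0,0,0],[0,0,0,0,0,0]]'
```

```text
time: 24.55
ee_pos: [0.5554, -0.2451, -0.0025]
tcp_rot: [0.998, 0.06, -0.0, -0.0]
force: [-0.1, -0.4, -0.3]
width: 0.0853
grasp_force: 0.0
time: 24.8
ee_pos: [0.5562, -0.2458, -0.0009]
tcp_rot: [0.998, 0.059, 0.001, 0.0]
force: [-0.6, 0.1, 0.6]
width: 0.0852
grasp_force: 0.0
time: 25.42
ee_pos: [0.5553, -0.2446, -0.0016]
tcp_rot: [0.998, 0.06, -0.0, -0.0]
force: [-2.7, 3.1, 4.8]
width: 0.0128
grasp_force: 78.2
time: 25.68
ee_pos: [0.5553, -0.2446, -0.0017]
tcp_rot: [0.998, 0.06, -0.0, -0.0]
force: [-3.6, 3.3, 5.4]
width: 0.0127
grasp_force: 78.2
```

Tab gripped (12.7 mm). Pulling about 45 mm, then checking.

```bash
python3 -m creep '[[0,0.03,0,0,0,0],[0,0.07,0,0,0,0],[0,0.11,0,0,0,0],[0,0.15,0,0,0,0],[0,0.19,0,0,0,0]]'
python3 -m creep '[[0,0.04,0,0,0,0],[0,0.07,0,0,0,0],[0,0.1,0,0,0,0],[0,0.11,0,0,0,0],[0,0.11,0,0,0,0]]'
python3 -m creep '[[0,0,0,0,0,0],[0,0,0,0,0,0]]'; python3 snap.py wp; python3 meas.py wp
```

```text
time: 26.3
ee_pos: [0.5585, -0.2714, -0.0017]
tcp_rot: [0.998, 0.06, -0.001, -0.001]
force: [-3.8, 7.9, 7.4]
width: 0.013
grasp_force: 78.6
time: 26.92
ee_pos: [0.5604, -0.287, -0.0017]
tcp_rot: [0.998, 0.06, -0.001, -0.002]
force: [-5.5, 8.9, 8.6]
width: 0.0133
grasp_force: 78.7
time: 27.18
ee_pos: [0.5604, -0.2869, -0.0017]
tcp_rot: [0.998, 0.06, -0.001, -0.002]
force: [-4.8, 9.4, 8.2]
width: 0.0131
grasp_force: 78.7Traceback (most recent call last):
  File "meas.py", line 10, in <module>
    x,y=seg("red",(0,150,150),(6,255,255))
        ~~~^^^^^^^^^^^^^^^^^^^^^^^^^^^^^^^
  File "meas.py", line 8, in seg
    m=cv2.inRange(h,lo,hi);k,l,s,c=cv2.connectedComponentsWithStats(m);i=1+np.argmax(s[1:,4]);ys,xs=np.where(l==i)
                                                                           ~~~~~~~~~^^^^^^^^^
    return _wrapfunc(a, 'argmax', axis=axis, out=out, **kwds)
    return bound(*args, **kwds)
ValueError: attempt to get argmax of an empty sequence
```

View pics/wp.png

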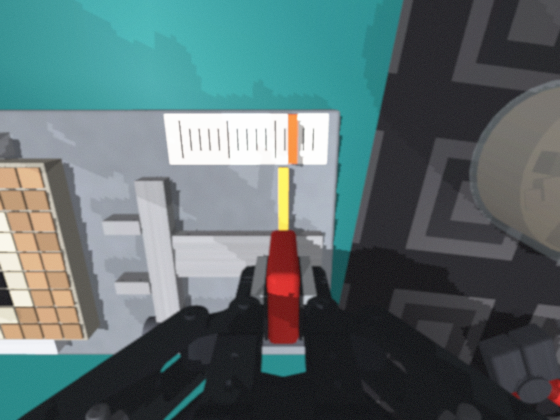

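Slab in place, jaw open, pointer end at (283,169), orange bar at (293,138). A few mm are left.

```bash
sed -i 's/^x,y=seg("red".*$//;s/^print("tab top.*$//' meas.py; python3 meas.py wp
```

```text
yellow bbox [279 167  10  63 594] cent [283.28956229 197.96464646]
ptr jig [ 5.32179805e-02 -1.99568349e-01 -3.46944695e-18] tip [ 5.56747278e-02 -1.99554751e-01 -6.93889390e-18]
orange bbox [289 115   8  48 370] cent [292.38648649 138.38918919]
mark jig [ 6.96896136e-02 -2.04032889e-01 -1.04083409e-17]
```

```bash
python3 -m creep '[[0,0.01,0,0,0,0],[0,0.02,0,0,0,0],[0,0.031,0,0,0,0],[0,0.031,0,0,0,0],[0,0.031,0,0,0,0]]'
python3 snap.py wq; python3 meas.py wq
```

```text
time: 27.85
ee_pos: [0.561, -0.2913, -0.0017]
tcp_rot: [0.998, 0.06, -0.001, -0.002]
force: [-5.2, 10.1, 8.0]
width: 0.0127
grasp_force: 78.8
yellow bbox [279 167  10  63 602] cent [283.32724252 197.89700997]
ptr jig [ 5.32715669e-02 -2.03907444e-01 -3.46944695e-18] tip [ 5.57285279e-02 -2.03892174e-01 -6.93889390e-18]
orange bbox [280 115   8  48 362] cent [283.6160221  138.12707182]
mark jig [ 6.98614224e-02 -2.03964792e-01 -1.04083409e-17]
```

Pointer and mark agree to about 0.1 mm (pixel columns 283.3 and 283.6). A short hold check, then handing in.

```bash
python3 -m creep '[[0,0,0,0,0,0],[0,0,0,0,0,0],[0,0,0,0,0,0]]'
python3 -c "
from plant import ctrl
print(ctrl.sign_off())"
```

```text
time: 28.28
ee_pos: [0.561, -0.2913, -0.0017]
tcp_rot: [0.998, 0.06, -0.001, -0.002]
force: [-4.6, 11.0, 8.2]
width: 0.0132
grasp_force: 78.8
the job is handed in; nothing more can be done
None
```

Handed in at 28.3 s: one full pass over the mosaic at about 7–8 N, block back upright on its mat and released, jaw pulled to within about 0.1 mm of the orange mark by the wrist camera and still held; a first grasp closed above the block without touching it and was redone lower.

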